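# Load a sherd section under the stage's spring clip

### The arm

A 6-joint arm with a two-finger parallel gripper is mounted at the origin on the work surface; the furniture and walls round the work are solid. World frame = base frame: x ahead of the robot, y to its left, z up, the work surface at z = 0. Lengths are in mm, angles in rad, forces in N, time in s.
With the tool pointing down it reaches from about 275 to 850 mm from the base axis. Payload 5.2 kg.
Tool frame: the origin (TCP) lies on the centre line of the jaws, within the pads' length; the fingertips stand 14 mm ahead of it and the grasp point (between the pads) lies 5 mm behind it; z points along the fingers, y is the line along which they close (so a half turn about z gives the same grasp; the last joint's range is limited). The gripper opens to 85 mm and grips with 20 to 120 N. Pads are 22 mm wide; open, the fingers measure 114 mm over their backs; the gripper's body (76 mm by 85 mm) begins 54 mm behind the grasp point. The pads swing forward as they close: fully open they stand 13 mm farther back than shut.
Start: joints at [-1.458, 0.259, 1.535, -0, 1.348, -0.203], TCP at [170.838, -522.799, 215.11] pointing down, gripper open.
Joint ranges: [-3.14, 3.14], [-0.91, 2.08], [0.19, 2.58], [-1.22, 4.36], [0.22, 2.71], [-3.12, 3.12]. Speed limits (rad/s): [2.57, 2.57, 3.14, 3.14, 3.14, 3.14].

### API

Orientations are given as a rotation vector (axis times angle).
In Python, from cell import bot gives the robot as it stands.
- The arm moves only by the tool servo_tool, never from a script. Its arguments are lists of equal length, an entry for each row: "grip": the opening, from 0 (shut) to 1 (fully open); "xyz": the shift along the tool's x, y, z in cm, a list of three; "roll": the turn about the tool's z in rad. In form: {"grip": [grip, ...], "xyz": [[x, y, z], ...], "roll": [roll, ...]}. A call has 1 to 5 rows; each row shifts and turns the commanded pose from where the row before left it, along the tool's axes as they then stand; what a row does not reach is not made up. A row lasts 1/8 s, in which the tool goes at most 62.5 mm and 10.7 degrees, less where a joint would pass 70% of its speed; a pose out of reach is approached as far as the arm can. A call with a gripper value outside its range is refused whole. The fingers move at their own pace and stop on an object; "force" is the grip in N (left out, the last holds). Time passes only in rows, so rows that do not move let the fingers close. It gives the time, the measured TCP pose, the force, the opening and the grip force at its end, in the units of the state.
- bot.sense(): the state, without advancing time (a new reading comes with each control period).
- bot.grab_frame(name): name is "side" or "top"; returns the picture (420x560x3 uint8, red, green, blue); there is no depth.
- bot.calibration(name): a dict with "mtx" (3x3 intrinsics, pixels), "k1" (the pictures are not rectified: a ray, as slopes to the right and down, at radius r is drawn at 1 + k1 r^2 times it, then the intrinsics apply), "world_to_cam" (4x4, takes a point from world to camera coordinates). Camera axes: x right, y down, z forward; pixel columns grow to the right and rows downward; lengths in mm; the calibration is good to about 2 mm. A picture is of the moment at which its call begins. calibration takes no time and is no camera call.
- bot.sign_off(): hands the job in; it is judged then, once.
The state is a dict: "clock": time; "joints": joint angles; "qvel": joint speeds; "tau": joint torques, N m; "tcp_pos": TCP position; "orientation": TCP orientation; "ft_force": force on the tool from outside, world axes, zero at the start; "torque": the same for the moment, N m; "grip_width": finger opening in mm; "finger_force": force on a finger pad.
Only numpy, scipy, OpenCV 4.12 (cv2) and the standard library are available. Lean on these libraries where they do the work, as an engineer would, in place of code of your own. Each camera call takes 0.05 s, during which the arm holds its last target. There are 200 camera calls.

### The job

Load the sherd section into the specimen stage as you would with one hand: with one fingertip press the stage's red press bar down and keep it down so that the clip's jaw stays raised, and with the other fingertip push the resin block along its guide rails, under the jaw, until it is fully home against the end stop. Then let the bar up so that the jaw clamps the block, and move clear. Only press and push: the block stays flat on the stage and is never lifted, and the film can, hand lens and scale bar beside the stage stay where they are.

Things in the scene. Friction and masses are not known exactly. Their poses are not given: they have to be found in the camera images.
- stage: Dark metal specimen stage fixed to the bench, 155 mm (x) by 70 mm (y); deck (top face) 28 mm above the bench. Origin at bench level; the deck spans x -95 to +60, y -34 to +36 mm. +x is the loading direction, +y the press bar's side. Two guide rails along x, inner faces at y = -15 and +15 mm, stand 2.5 mm above the deck, from x = -45 to +47 mm.
- stop_face (a point): Foot of the end stop's near face, at deck height (45 mm along +x from the stage's origin): a cross bar 7 mm high and 44 mm long that the block's front end is pushed against. Axes as the stage's.
- home (a point): Point on the deck where the centre of the block's underside lies when the block is fully home against the end stop (20 mm along +x from the stage's origin, 28 mm above the bench). Axes as the stage's.
- block: The loose part: amber resin block, 50 (x) by 28 (y) by 9 mm high, about 40 g, a brown and dark curved sherd section in its top, flat on the deck between the guide rails (1 mm play each side), 28 to 46 mm short of home, wholly in front of the jaw. Origin at the centre of its underside, x along the stage's x. Two like blocks in the white dish are not part of the job.
- block_rear (a point): Centre of the block's rear end face (the one to push), 4.5 mm above the deck; 25 mm behind the block's centre.
- clip (a joint): Spring clip's angle (rad): 0 at rest, jaw shut; grows as the press bar goes down and the jaw rises; end of travel 0.5. At 0 the jaw is 4 mm above the deck and bars the block's way; 0.23: jaw flat on the 9 mm block; from 0.27 clear of it; 0.37: bar level, its top 5 mm above the deck, so two fingertips at equal height can press bar and push block. Takes 1 to 4 N; springs back when let go.
- rod (a point): Middle of the clip's pivot rod, which lies along the stage's x at y = +28 mm, 9 mm above the deck (6 mm thick, collars 10 mm), between block and press bar. The bearing blocks at its ends (stage x = -90 and +53 mm) are 9 mm long, 14 mm wide and 14 mm high.
- bar_mid (a point): Centre of the press bar's top: ribbed red-topped steel plate beside the stage, stage x -82 to 0 mm, y +42 to +66 mm when level. At rest it slopes up outward by 0.37 rad, its middle about 14 mm above the deck. A fingertip may slide along it. It lies beside and behind the block: a fingertip abreast of one that pushes the block's rear end stays on the bar all the way.
- jaw_tip (a point): Middle of the underside of the clip's jaw pad, 14 mm along x (stage x +25 to +39 mm) and 9 mm along y (stage y +4 to +13 mm), which comes down on the block's top near its edge.
- film_can: Bystander: pale film canister with a grey lid, 34 mm across, 51 mm high, upright on the bench. Origin at the centre of its underside.
- lens: Bystander: black hand lens lying flat, 62 x 146 x 12 mm. Origin at the centre of its underside.
- scale: Bystander: black and white scale bar lying flat, 20 x 105 x 9 mm. Origin at the centre of its underside.
Not all that is in view belongs to the job. Leave any green or purple look-alike of the block alone. Of the things that look like the stage, the larger one is meant.

How it is judged (in metres and radians):
On the way, in this order (a step that is already met when the one before it is completed fails the run):
1. a finger holds the press bar down, jaw raised, while the block is still in front of the jaw (value of joint clip above 0.265 rad and contact force between the fingers and clip above 0.5 N and x of block in the frame of home below -0.02 m), for 0.1 s.
2. the block reaches the end stop (within 2 mm) while the bar is still held down, jaw off the block (value of joint clip above 0.255 rad and contact force between the fingers and clip above 0.5 N and x of block in the frame of home above -0.002 m and z of block in the frame of home below 0.002 m), for 0.1 s.
At the end, for the whole second after the job is handed in: The block lies flat between the guide rails within 2 mm of home, against the end stop, the press bar is let up and the jaw presses on the block's top with more than 1 N; block at rest (x of block in the frame of home between -0.002 and 0.002 m and y of block in the frame of home between -0.002 and 0.002 m and z of block in the frame of home between -0.002 and 0.002 m and angle between the x axis of block and the x axis of stage, either way round below 0.06 rad and angle between block's own z axis and vertical below 0.05 rad and value of joint clip between 0.19 and 0.265 rad and contact force between clip and block above 1 N and linear speed of block below 0.01 m/s); the robot touches nothing.
It fails at once if the block is lifted more than 4 mm off the deck (z of block in the frame of home above 0.004 m).
It fails at once if the block is tipped by more than 0.2 rad (angle between block's own z axis and vertical above 0.2 rad).
It fails at once if film can, hand lens or scale bar moved by more than 15 mm (distance of any of film_can, lens, scale from where it was at the start of the episode above 0.015 m).
It fails at once if the film can is tipped (angle between film_can's own z axis and vertical above 0.3 rad).
It also fails if it takes over 38 s, if anything falls off the work surface, if the arm or the gripper's body presses on something with over 40 N, if the wrist force passes 120 N, or if a joint passes its speed limit or range.

## Working session

There is one attempt and no reset: what is moved stays moved. The work goes in short steps, Python scripts to look and compute and a tool call to move; the robot and the scene stay as the last step left them, time stands still between calls to the robot, and variables do not carry over. Pictures are saved under pics/ and viewed, at most 12 in all, crops included, and the job is handed in when it is done.

Besides the shell and the picture viewer there is one more tool, called by a JSON object that holds its "api" and its "payload", one argument or row to a line. servo_tool: Moves the arm, as the interface text tells. Its arguments: {"type":"object","properties":{"grip":{"type":"array"},"xyz":{"type":"array"},"roll":{"type":"array"},"force":{"type":"number"}},"required":["grip","xyz","roll"]}

```bash
mkdir -p pics; ls; python3 - <<'E'
from cell import bot
import cv2,numpy as np
for n in("side","top"):
    im=bot.grab_frame(n); cv2.imwrite(f"pics/{n}0.png",im[:,:,::-1])
    c=bot.calibration(n); print(n,c)
print(bot.sense())
E
```

```text
pics
side {'mtx': array([[446.24945379,   0.        , 275.42122874],
       [  0.        , 446.24945379, 207.12027324],
       [  0.        ,   0.        ,   1.        ]]), 'k1': -0.04614803736709586, 'world_to_cam': array([[ 9.99587544e-01, -2.71322645e-02,  9.41183129e-03,
        -5.33834643e+02],
       [-5.53139278e-03, -5.03488558e-01, -8.63984187e-01,
         4.35717089e+01],
       [ 2.81805968e-02,  8.63575771e-01, -5.03430971e-01,
         9.51246929e+02],
       [ 0.00000000e+00,  0.00000000e+00,  0.00000000e+00,
         1.00000000e+00]])}
top {'mtx': array([[431.65284322,   0.        , 273.92529188],
       [  0.        , 431.65284322, 203.36198301],
       [  0.        ,   0.        ,   1.        ]]), 'k1': 0.013063564589768793, 'world_to_cam': array([[ 1.57488779e-02, -9.99630426e-01, -2.21581512e-02,
        -3.86762634e+00],
       [-9.97812584e-01, -1.42895461e-02, -6.45434475e-02,
         5.22184739e+02],
       [ 6.42029641e-02,  2.31261689e-02, -9.97668863e-01,
         9.24508223e+02],
       [ 0.00000000e+00,  0.00000000e+00,  0.00000000e+00,
         1.00000000e+00]])}
{'clock': 0.1, 'joints': array([-1.45779066e+00,  2.59286414e-01,  1.53598016e+00, -5.56974348e-06,
        1.34802408e+00, -2.02796908e-01]), 'qvel': array([-0.00167408, -0.00291014, -0.00274184,  0.00146221, -0.00136286,
        0.00081735]), 'tau': array([ 2.93231278e-03, -4.46968210e+01, -2.91247720e+01, -3.42003586e-04,
        6.20987397e-03, -2.38085153e-05]), 'tcp_pos': array([ 170.78173627, -522.27452052,  214.34647768]), 'orientation': array([-3.10083385e+00, -4.93737863e-01, -1.11123310e-04]), 'ft_force': array([ 0.18384416, -0.07471262,  0.12565603]), 'torque': array([ 0.00332088,  0.02597765, -0.04044704]), 'finger_force': 0.0, 'grip_width': 85.69587206436415}
```

View pics/side0.png

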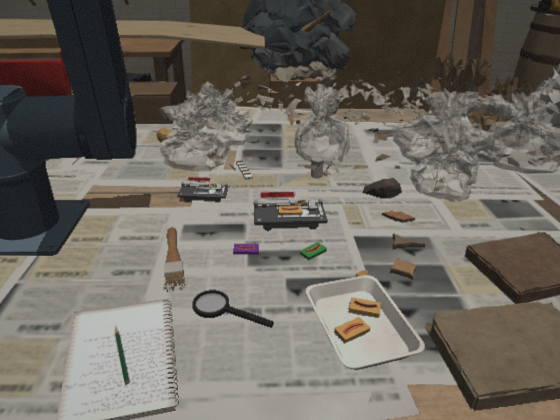

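View pics/top0.png

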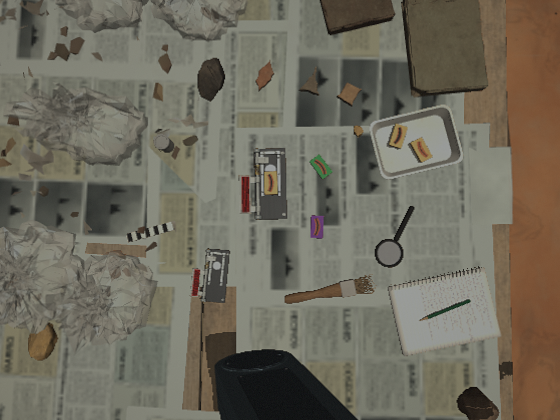

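Side view: the larger stage is at (290,213) with the amber block at (290,210) and the red bar at (278,195). The look-alike stage is at (203,190). The can is at (317,168), the scale at (243,170) and the lens at (230,305).

Top view:
- **Stage candidates:** (270,185), which is larger, and (216,275), which is smaller. I choose the larger.
- **Block candidates:** amber on the stage (271,183), green (320,167), purple (317,226), dish (397,136) and (419,149). I choose (271,183).

```bash
cat > h.py <<'E'
from cell import bot
import cv2,numpy as np
def ray(n,uv,z):
    """world point on plane z seen at pixel uv"""
    c=bot.calibration(n);K=c["mtx"];T=c["world_to_cam"]
    d=cv2.undistortPoints(np.array([[uv]],float),K,np.array([c["k1"],0,0,0.]))[0,0]
    R=T[:3,:3];o=-R.T@T[:3,3];v=R.T@np.r_[d,1]
    return o+v*(z-o[2])/v[2]
def proj(n,P):
    c=bot.calibration(n);T=c["world_to_cam"]
    return cv2.projectPoints(np.array(P,float).reshape(-1,1,3),cv2.Rodrigues(T[:3,:3])[0],T[:3,3],c["mtx"],np.array([c["k1"],0,0,0.]))[0][:,0]
def rect(n,mask,z):
    cs=cv2.findContours(mask.astype(np.uint8),cv2.RETR_EXTERNAL,cv2.CHAIN_APPROX_NONE)[0]
    c=max(cs,key=cv2.contourArea)
    W=np.array([ray(n,p[0],z)[:2] for p in c],np.float32)
    return cv2.contourArea(c),cv2.minAreaRect(W)
E
python3 - <<'E'
from h import *
im=bot.grab_frame("top"); hsv=cv2.cvtColor(im,cv2.COLOR_RGB2HSV)
y0,x0=135,225
s=im[y0:y0+95,x0:x0+75]
a=cv2.resize(s,None,fx=6,fy=6,interpolation=cv2.INTER_CUBIC)
s=bot.grab_frame("side")[180:240,240:340]
b=cv2.resize(s,None,fx=3.4,fy=3.4,interpolation=cv2.INTER_CUBIC)
o=np.zeros((570,800,3),np.uint8);o[:570,:450]=a;o[:204,455:795]=b
cv2.imwrite("pics/crop.png",o[:,:,::-1])
m=np.zeros(im.shape[:2],bool);m[y0:y0+95,x0:x0+75]=1
H,S,V=[hsv[:,:,i].astype(int) for i in range(3)]
print("amber",rect("top",m&(H>8)&(H<28)&(S>110)&(V>90),37))
print("red",rect("top",m&((H<6)|(H>172))&(S>120),42))
dark=m&(V<90)&(S<90); print("dark",rect("top",cv2.morphologyEx(dark.astype(np.uint8),cv2.MORPH_CLOSE,np.ones((5,5))),28))
E
```

```text
amber (246.5, ((565.5396118164062, 12.610147476196289), (49.441287994384766, 25.74660301208496), 0.9854415059089661))
red (203.5, ((539.7433471679688, 65.30525970458984), (72.68932342529297, 12.822752952575684), 1.1231523752212524))
dark (2266.5, ((573.72509765625, 16.441822052001953), (176.29856872558594, 75.51473999023438), 1.0997174978256226))
```

View pics/crop.png

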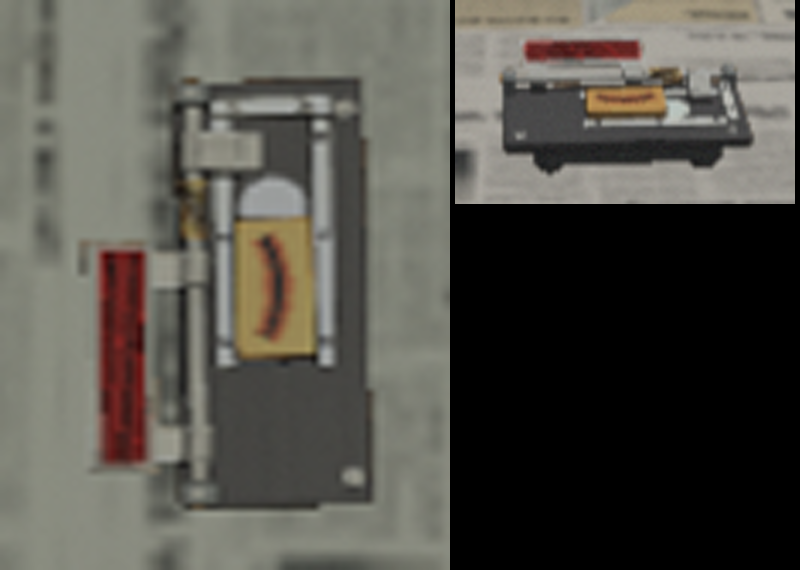

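The crop confirms the choice: an amber block with a dark curved sherd between the white rails on the large stage. Its ends are at crop rows 217 (front) and 357 (rear). The jaw is at (225,150), the stop bar at y≈107, and the red bar at (122,355). Next I'll compute the stage pose.

```bash
python3 - <<'E'
from h import *
t=lambda u,v:(225+(u+.5)/6-.5,135+(v+.5)/6-.5)
# (pixel, height, stage xy)
L=[((362,79),28,(60,-34)),((373,502),28,(-95,-34)),((182,507),28,(-95,36)),((315,365),30.5,(-45,-15)),((237,365),30.5,(-45,15))]
A=np.array([ray("top",t(*p),z)[:2] for p,z,_ in L]);B=np.array([s for *_,s in L],float)
a=A-A.mean(0);b=B-B.mean(0)
th=np.arctan2((b[:,0]*a[:,1]-b[:,1]*a[:,0]).sum(),(a*b).sum())
R=np.array([[np.cos(th),-np.sin(th)],[np.sin(th),np.cos(th)]]);o=A.mean(0)-R@B.mean(0)
print("yaw",th,"origin",o,"res",(A-(B@R.T+o)).round(1).tolist())
W=lambda u,v,z:R.T@(ray("top",t(u,v),z)[:2]-o)
print("block rear",W(238,357,37),W(315,354,37),"front",W(236,217,37),W(310,217,37))
print("bar",W(103,250,42),W(100,462,42),W(146,250,42),W(146,462,42))
print("stop near face bot",W(260,117,32))
print("jaw",W(262,132,40),W(262,170,40))
for n,x,y in(("target pre",-75,27),("home",20,0)): print(n,o+R@[x,y])
E
```

```text
yaw 0.040872597800745286 origin [582.95117123  12.95180417] res [[-1.5, 0.3], [0.4, 0.6], [0.4, -0.9], [-0.1, 1.0], [0.8, -1.0]]
block rear [-41.97733372  13.29308186] [-41.64714683 -14.16362879] front [ 8.25934815 12.81811634] [  7.5125558  -13.63412237]
bar [-2.93490306 60.2135598 ] [-78.36880691  62.81178365] [-3.36139275 44.90188135] [-78.79522196  46.51689849]
stop near face bot [44.99194324  3.51880479]
jaw [38.11875216  2.68223929] [24.44709301  3.01458702]
target pre [506.91055596  36.86466322]
home [602.93446787  13.76902854]
```

{"api": "servo_tool", "payload": {
  "grip": [0.47,0.47,0.47,0.47,0.47],
  "xyz": [
    [0,0,0],
    [0,0,0],
    [3.05,-4.56,0],
    [3.05,-4.56,0],
    [3.05,-4.56,0]
  ],
  "roll": [0.14,0.14,0,0,0]
}}

```text
clock: 0.82
tcp_pos: [257.9, -381.3, 214.9]
orientation: [-3.141, -0.055, -0.0]
ft_force: [0.7, -0.2, 0.3]
grip_width: 40.1
finger_force: 0.0
```

{"api": "servo_tool", "payload": {
  "grip": [0.47,0.47,0.47,0.47,0.47],
  "xyz": [
    [3.05,-4.56,0],
    [3.05,-4.56,0],
    [3.05,-4.56,0],
    [3.05,-4.56,0],
    [3.05,-4.56,0]
  ],
  "roll": [0,0,0,0,0]
}}

```text
clock: 1.45
tcp_pos: [402.3, -147.9, 215.2]
orientation: [3.141, 0.056, 0.001]
ft_force: [0.9, -0.8, 1.4]
grip_width: 39.6
finger_force: 0.0
```

{"api": "servo_tool", "payload": {
  "grip": [0.47,0.47,0.47,0.47,0.47],
  "xyz": [
    [3.05,-4.56,0],
    [3.05,-4.56,0],
    [3.05,-4.56,0],
    [3.05,-4.56,0],
    [0,0,0]
  ],
  "roll": [0,0,0,0,0]
}}

```text
clock: 2.08
tcp_pos: [518.0, 40.3, 214.6]
orientation: [-3.14, -0.064, 0.0]
ft_force: [-0.4, -0.2, 0.3]
grip_width: 40.2
finger_force: 0.0
```

{"api": "servo_tool", "payload": {
  "grip": [0.47,0.47,0.47,0.47],
  "xyz": [
    [0,0.25,4.5],
    [0,0,4.5],
    [0,0,4.5],
    [0,0,0]
  ],
  "roll": [0,0,0,0]
}}

```text
clock: 2.58
tcp_pos: [513.6, 34.2, 77.2]
orientation: [-3.14, -0.055, 0.013]
ft_force: [-0.5, 0.1, 0.1]
grip_width: 40.4
finger_force: 0.0
```

```bash
python3 - <<'E'
from h import *
print(bot.sense()["tcp_pos"])
s=bot.grab_frame("side")[150:240,220:340]
b=cv2.resize(s,None,fx=6.6,fy=6.6,interpolation=cv2.INTER_CUBIC)
cv2.imwrite("pics/c2.png",b[:,:,::-1])
E
```

```text
[513.55944049  34.20807942  77.19598732]
```

View pics/c2.png

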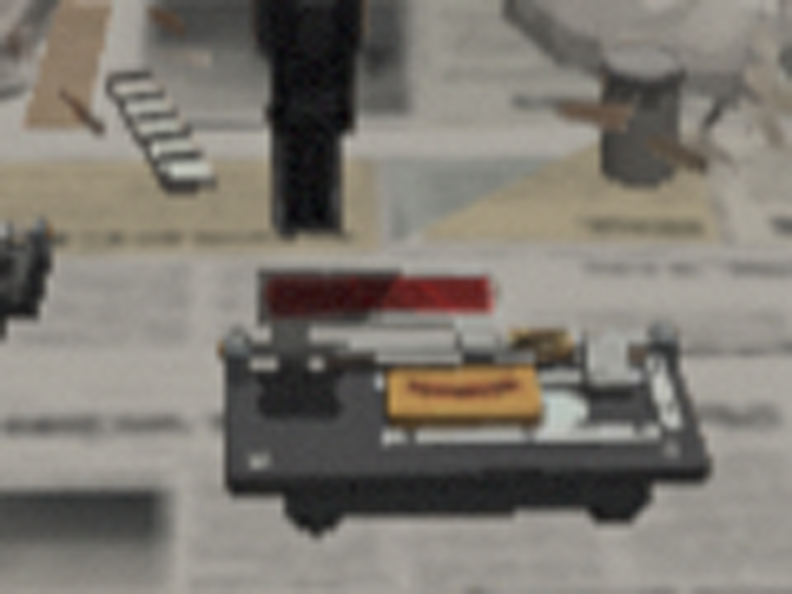

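The near fingertip's bottom edge is at crop (307,232), and it lines up behind the block (388–540, 367–425). The bar is still at rest. Now I'll work out the tip height and x.

```bash
python3 - <<'E'
from h import *
t=lambda u,v:(220+(u+.5)/6.6-.5,150+(v+.5)/6.6-.5)
def ry(uv,y):
    p,q=ray("side",uv,0),ray("side",uv,100); return p+(q-p)*(y-p[1])/(q[1]-p[1])
for u in(273,342): print("tip",ry(t(u,233),0))
print("tcp tip proj check: block rear top near", ray("side",t(391,397),37), "deck corner", ray("side",t(228,475),28), "front near top", ray("side",t(541,403),37))
th=.037;c,s=np.cos(th),np.sin(th);R=np.array([[c,-s],[s,c]])
print("tcp in stage",R.T@(bot.sense()["tcp_pos"][:2]-[583,13]))
print(proj("side",[[519,0,77.2-14]]))
E
```

```text
tip [5.03399479e+02 2.84217094e-14 1.00005811e+02]
tip [524.84551295   0.          99.90396689]
tcp tip proj check: block rear top near [541.12874675   6.04404627  37.        ] deck corner [488.75007034 -26.47119803  28.        ] front near top [589.43957921   1.69213216  37.        ]
tcp in stage [-66.43989134  23.50812074]
[[268.51596826 200.47824766]]
```

```bash
python3 - <<'E'
from h import *
for i in range(3):
    a=bot.grab_frame("top"); s=bot.sense(); print(s["clock"],s["tcp_pos"],s["qvel"].round(3))
b=bot.grab_frame("side")[130:240,220:340]
o=np.zeros((600,800,3),np.uint8)
o[:440,:480]=cv2.resize(b,None,fx=4,fy=4); o[:600,485:800]=cv2.resize(a[125:245,225:288],None,fx=5,fy=5)
cv2.imwrite("pics/c3.png",o[:,:,::-1])
E
```

```text
2.675 [517.4163673   33.92796462  81.05270555] [ 0.005 -0.026 -0.034  0.001 -0.005  0.001]
2.725 [518.34088756  33.96343775  81.90834444] [ 0.006 -0.014 -0.014  0.002 -0.005  0.002]
2.775 [518.7187722   34.02590948  82.27761262] [ 0.005 -0.006 -0.001  0.001 -0.007  0.002]
```

View pics/c3.png

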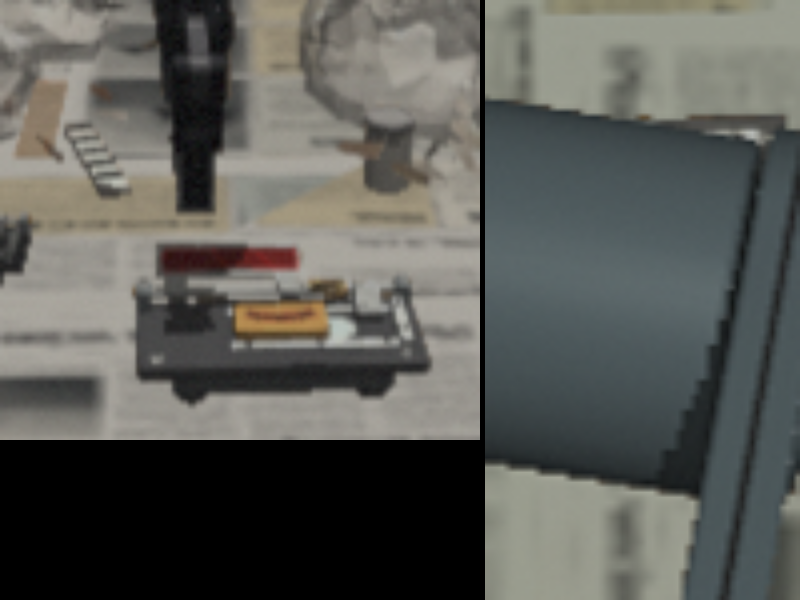

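Top view: the arm hides the stage. Side view: fingertip at crop (195,211), over the bar's rear part. The arm has now settled at z≈82. Next I'll correct y and descend slowly on force.

{"api": "servo_tool", "payload": {
  "grip": [0.47,0.47,0.47,0.47],
  "xyz": [
    [0,-0.35,0.5],
    [0,0,0.5],
    [0,0,0.4],
    [0,0,0]
  ],
  "roll": [0,0,0,0]
}}

```text
clock: 3.32
tcp_pos: [516.6, 38.2, 65.6]
orientation: [-3.141, -0.056, 0.002]
ft_force: [0.6, -0.2, 0.1]
grip_width: 40.0
finger_force: 0.0
```

```bash
cat >> h.py <<'E'
def tiprow():
    """lowest row of the dark finger in the side view, per column"""
    g=cv2.cvtColor(bot.grab_frame("side"),cv2.COLOR_RGB2GRAY)
    r={}
    for u in range(262,275,3):
        col=g[150:215,u]<45; k=np.argmin(col) if col[0] else 0; r[u]=150+int(k)
    return r
def st():
    s=bot.sense();th=.037;c,n=np.cos(th),np.sin(th);p=s["tcp_pos"]
    print(s["clock"],"world",p.round(1),"stage",(np.array([[c,n],[-n,c]])@(p[:2]-[583,13])).round(1),"f",s["ft_force"].round(2))
E
python3 - <<'E'
from h import *
print(tiprow());st()
im=bot.grab_frame("side");print(im[180:215:2,268].tolist())
E
```

```text
{262: 164, 265: 152, 268: 150, 271: 150, 274: 152}
3.375 world [516.8  38.2  65.8] stage [-65.3  27.6] f [-0.04 -0.22  0.48]
[[16, 18, 14], [11, 11, 17], [21, 14, 20], [18, 12, 14], [46, 48, 45], [134, 130, 126], [70, 44, 43], [51, 23, 21], [47, 16, 16], [75, 66, 65], [154, 150, 144], [81, 82, 78], [109, 106, 101], [55, 54, 52], [39, 36, 36], [32, 31, 33], [36, 34, 35], [74, 74, 75]]
```

```bash
python3 - <<'E'
from h import *
b=bot.grab_frame("side")[20:220,180:360]
cv2.imwrite("pics/c4.png",cv2.resize(np.clip(b.astype(float)*1.8,0,255).astype(np.uint8),None,fx=3,fy=3,interpolation=cv2.INTER_CUBIC)[:,:,::-1])
print(proj("side",[[517,7,52],[517,65,52],[517,10,28],[517,38,52]]))
E
```

```text
[[267.51812515 203.46816118]
 [267.2109375  190.56623211]
 [267.49612151 212.45715436]
 [267.34992005 196.40666106]]
```

View pics/c4.png

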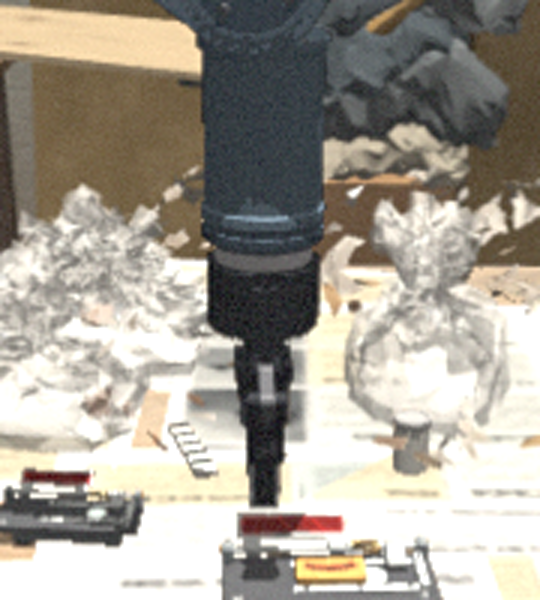

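The side view shows a single fingertip ending at crop (263,503), above the bar at (290,523). It is higher than I predicted for the near finger, so I'll let touch decide.

{"api": "servo_tool", "payload": {
  "grip": [0.47,0.47,0.47,0.47],
  "xyz": [
    [0,0,0.3],
    [0,0,0.3],
    [0,0,0],
    [0,0,0]
  ],
  "roll": [0,0,0,0]
}}

```text
clock: 3.98
tcp_pos: [517.0, 38.2, 60.1]
orientation: [3.141, 0.056, -0.0]
ft_force: [0.7, 0.3, 0.4]
grip_width: 40.3
finger_force: 0.0
```

{"api": "servo_tool", "payload": {
  "grip": [0.47,0.47,0.47,0.47],
  "xyz": [
    [0,0,0.3],
    [0,0,0],
    [0,0,0],
    [0,0,0]
  ],
  "roll": [0,0,0,0]
}}

```text
clock: 4.47
tcp_pos: [517.0, 38.1, 57.2]
orientation: [3.141, 0.056, 0.0]
ft_force: [-0.1, -0.3, 0.4]
grip_width: 40.1
finger_force: 0.0
```

```bash
python3 - <<'E'
from h import *
im=bot.grab_frame("side");print([int(x) for x in im[176:216,268].mean(1)]); st()
g=cv2.cvtColor(im,cv2.COLOR_RGB2HSV).astype(int)
m=((g[:,:,0]<6)|(g[:,:,0]>172))&(g[:,:,1]>130); m[:185]=0;m[205:]=0;m[:,:255]=0;m[:,:300]&=True;m[:,305:]=0
ys,xs=np.nonzero(m);print("red",xs.min(),xs.max(),ys.min(),ys.max(),len(xs))
E
```

```text
[28, 10, 14, 15, 25, 17, 19, 23, 19, 15, 19, 19, 26, 12, 24, 23, 41, 46, 26, 33, 30, 51, 72, 110, 150, 132, 83, 66, 107, 126, 54, 38, 39, 38, 39, 37, 37, 54, 73, 76]
4.525 world [517.   38.1  57.2] stage [-65.   27.6] f [ 0.13 -0.45 -0.15]
red 261 293 192 196 115
```

{"api": "servo_tool", "payload": {
  "grip": [0.47,0.47,0.47,0.47],
  "xyz": [
    [0,0,0.3],
    [0,0,0],
    [0,0,0],
    [0,0,0]
  ],
  "roll": [0,0,0,0]
}}

```text
clock: 5.03
tcp_pos: [517.0, 38.1, 54.1]
orientation: [3.141, 0.056, 0.0]
ft_force: [-0.6, -0.5, 0.0]
grip_width: 40.0
finger_force: 0.0
```

{"api": "servo_tool", "payload": {
  "grip": [0.47,0.47,0.47,0.47],
  "xyz": [
    [0,0,0.3],
    [0,0,0],
    [0,0,0],
    [0,0,0]
  ],
  "roll": [0,0,0,0]
}}

```text
clock: 5.52
tcp_pos: [517.0, 38.1, 51.2]
orientation: [-3.141, -0.056, -0.0]
ft_force: [-0.5, -0.5, 0.1]
grip_width: 40.5
finger_force: 0.0
```

```bash
python3 - <<'E'
from h import *
im=bot.grab_frame("side");st()
b=im[150:240,220:340]
cv2.imwrite("pics/c5.png",cv2.resize(np.clip(b.astype(float)*1.6,0,255).astype(np.uint8),None,fx=6.6,fy=6.6,interpolation=cv2.INTER_CUBIC)[:,:,::-1])
E
```

```text
5.575 world [517.   38.1  51.2] stage [-65.   27.6] f [ 0.52  0.36 -0.09]
```

View pics/c5.png

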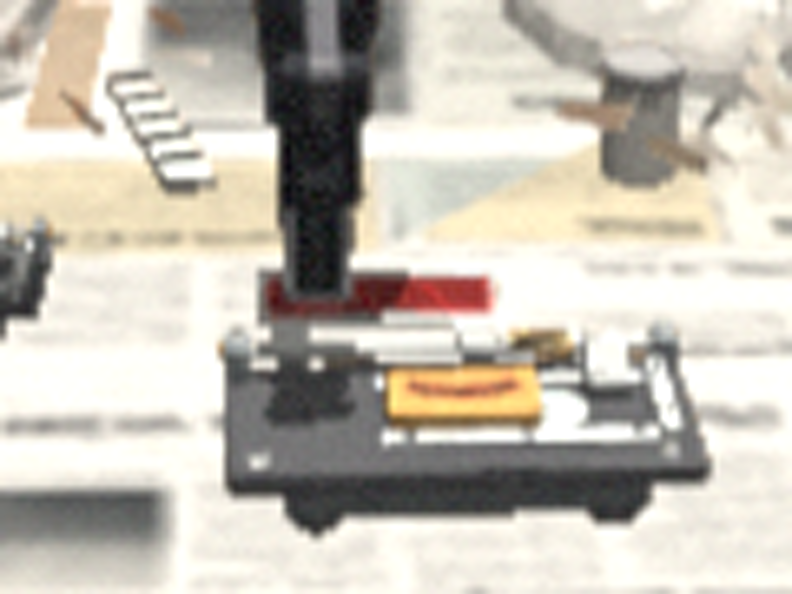

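The view shows the fingertip's lower end at crop (320,295), overlapping the red bar. The block is untouched, with its rear edge at (388,397). I'll continue down.

{"api": "servo_tool", "payload": {
  "grip": [0.47,0.47,0.47],
  "xyz": [
    [0,0,0.3],
    [0,0,0],
    [0,0,0]
  ],
  "roll": [0,0,0]
}}

```text
clock: 5.95
tcp_pos: [516.9, 38.2, 48.1]
orientation: [-3.141, -0.056, 0.0]
ft_force: [-0.3, -0.1, 0.1]
grip_width: 39.9
finger_force: 0.0
```

```bash
cat >> h.py <<'E'
def look():
    F=[];im=None
    for i in range(3):
        im=bot.grab_frame("side"); F.append(bot.sense()["ft_force"])
    st();print("f mean",np.mean(F,0).round(2))
    g=cv2.cvtColor(im,cv2.COLOR_RGB2HSV).astype(int)
    m=((g[:,:,0]<6)|(g[:,:,0]>172))&(g[:,:,1]>130);m[:185]=0;m[212:]=0;m[:,:255]=0;m[:,305:]=0
    for u in (284,288,292): print("red rows",u,np.nonzero(m[:,u])[0])
    u=int(proj("side",[[bot.sense()["tcp_pos"][0],10,35]])[0,0]); print("col",u,[int(x) for x in im[184:216,u].mean(1)])
    a=(g[:,:,0]>8)&(g[:,:,0]<28)&(g[:,:,1]>130)&(g[:,:,2]>90);a[:203]=0;a[217:]=0;a[:,:270]=0;a[:,:330]&=True;a[:,330:]=0
    xs=np.nonzero(a.sum(0)>3)[0];print("amber cols",xs.min(),xs.max())
    return im
E
python3 -c "
from h import *
look()"
```

```text
6.1 world [517.   38.1  48.1] stage [-65.   27.5] f [-0.25  0.13 -0.44]
f mean [-0.14  0.1  -0.11]
red rows 284 [193 194 195 196]
red rows 288 [193 194 195 196]
red rows 292 [193 194 195 196]
col 267 [23, 24, 12, 22, 18, 22, 14, 16, 15, 18, 27, 30, 46, 57, 72, 113, 148, 131, 82, 67, 111, 129, 56, 38, 38, 37, 32, 36, 36, 37, 58, 72]
amber cols 279 300
```

{"api": "servo_tool", "payload": {
  "grip": [0.47,0.47,0.47],
  "xyz": [
    [0,0,0.3],
    [0,0,0],
    [0,0,0]
  ],
  "roll": [0,0,0]
}}

```text
clock: 6.48
tcp_pos: [516.9, 38.2, 45.0]
orientation: [-3.141, -0.056, 0.0]
ft_force: [-0.0, -0.1, 0.5]
grip_width: 40.2
finger_force: 0.0
```

```bash
python3 -c "
from h import *
look()"
```

```text
6.625 world [517.   38.1  45.1] stage [-65.   27.6] f [ 0.17 -0.07 -0.87]
f mean [ 0.05  0.19 -0.33]
red rows 284 [193 194 195 196]
red rows 288 [193 194 195 196]
red rows 292 [193 194 195 196]
col 267 [14, 22, 24, 19, 23, 18, 20, 12, 18, 20, 14, 17, 22, 42, 66, 110, 149, 132, 81, 67, 110, 130, 56, 36, 38, 38, 39, 37, 37, 38, 56, 71]
amber cols 279 300
```

No bar contact yet, and the red rows haven't moved. By vision the tip is clearly higher than the nominal offset says. I'll keep going down on force and vision.

{"api": "servo_tool", "payload": {
  "grip": [0.47,0.47,0.47,0.47],
  "xyz": [
    [0,0,0.4],
    [0,0,0.4],
    [0,0,0],
    [0,0,0]
  ],
  "roll": [0,0,0,0]
}}

```text
clock: 7.12
tcp_pos: [517.0, 38.1, 37.0]
orientation: [-3.141, -0.056, 0.0]
ft_force: [0.4, 0.7, -0.7]
grip_width: 40.0
finger_force: 0.0
```

```bash
python3 -c "
from h import *
look()"
```

```text
7.275 world [517.1  38.1  37.2] stage [-64.9  27.6] f [ 1.22 -1.05  0.14]
f mean [ 0.53 -0.57 -0.13]
red rows 284 [193 194 195 196]
red rows 288 [193 194 195 196]
red rows 292 [193 194 195 196]
col 267 [28, 18, 18, 13, 16, 21, 18, 18, 13, 19, 22, 18, 17, 14, 15, 24, 36, 62, 72, 68, 112, 130, 55, 36, 30, 38, 38, 35, 34, 40, 56, 72]
amber cols 279 300
```

{"api": "servo_tool", "payload": {
  "grip": [0.47,0.47,0.47,0.47],
  "xyz": [
    [0,0,0.4],
    [0,0,0.4],
    [0,0,0],
    [0,0,0]
  ],
  "roll": [0,0,0,0]
}}

```text
clock: 7.78
tcp_pos: [517.0, 38.1, 29.1]
orientation: [-3.141, -0.056, 0.0]
ft_force: [-0.1, 0.6, -0.5]
grip_width: 40.1
finger_force: 0.0
```

```bash
python3 -c "
from h import *
look()"
```

```text
7.925 world [517.1  38.1  29.2] stage [-65.   27.6] f [ 0.73 -0.01 -0.58]
f mean [ 0.21  0.34 -0.26]
red rows 284 [193 194 195 196]
red rows 288 [193 194 195 196]
red rows 292 [192 193 194 195 196]
col 267 [21, 27, 29, 28, 22, 25, 13, 19, 19, 26, 23, 18, 11, 21, 15, 15, 24, 12, 22, 30, 39, 41, 39, 31, 38, 41, 33, 35, 33, 36, 37, 55]
amber cols 279 300
```

{"api": "servo_tool", "payload": {
  "grip": [0.47,0.47,0.47],
  "xyz": [
    [0,0,0.4],
    [0,0,0],
    [0,0,0]
  ],
  "roll": [0,0,0]
}}

```text
clock: 8.3
tcp_pos: [517.0, 38.1, 25.1]
orientation: [3.141, 0.056, -0.0]
ft_force: [0.6, -0.4, 0.7]
grip_width: 39.8
finger_force: 0.2
```

```bash
python3 -c "
from h import *
look()"
```

```text
8.45 world [517.   38.1  25.1] stage [-65.   27.5] f [-0.12 -0.15  0.46]
f mean [0.28 0.24 0.23]
red rows 284 [193 194 195 196]
red rows 288 [193 194 195 196]
red rows 292 [193 194 195 196]
col 267 [16, 22, 23, 27, 24, 25, 20, 11, 25, 19, 22, 19, 12, 21, 24, 18, 17, 21, 14, 23, 24, 38, 49, 41, 37, 35, 36, 37, 39, 39, 41, 55]
amber cols 279 300
```

{"api": "servo_tool", "payload": {
  "grip": [0.47,0.47,0.47],
  "xyz": [
    [0,0,0.4],
    [0,0,0],
    [0,0,0]
  ],
  "roll": [0,0,0]
}}

```text
clock: 8.82
tcp_pos: [517.1, 38.2, 21.1]
orientation: [-3.141, -0.056, -0.0]
ft_force: [-0.0, -0.1, 1.7]
grip_width: 40.2
finger_force: 0.9
```

{"api": "servo_tool", "payload": {
  "grip": [0.47,0.47,0.47],
  "xyz": [
    [0,0,0.3],
    [0,0,0],
    [0,0,0]
  ],
  "roll": [0,0,0]
}}

```text
clock: 9.2
tcp_pos: [517.1, 38.2, 18.2]
orientation: [-3.141, -0.056, -0.0]
ft_force: [0.4, 1.7, 2.5]
grip_width: 39.8
finger_force: 1.1
```

```bash
python3 -c "
from h import *
im=look()
b=im[150:240,220:340]
cv2.imwrite('pics/c6.png',cv2.resize(np.clip(b.astype(float)*1.6,0,255).astype(np.uint8),None,fx=6.6,fy=6.6,interpolation=cv2.INTER_CUBIC)[:,:,::-1])"
```

```text
9.35 world [517.1  38.2  18.2] stage [-64.9  27.6] f [0.65 1.45 2.95]
f mean [0.31 1.12 2.53]
red rows 284 [196 197 198]
red rows 288 [196 197]
red rows 292 [195 196 197]
col 267 [26, 20, 23, 17, 22, 26, 25, 25, 25, 28, 19, 23, 14, 22, 16, 18, 21, 28, 16, 12, 20, 24, 13, 26, 37, 46, 38, 37, 39, 41, 33, 37]
amber cols 279 300
```

View pics/c6.png

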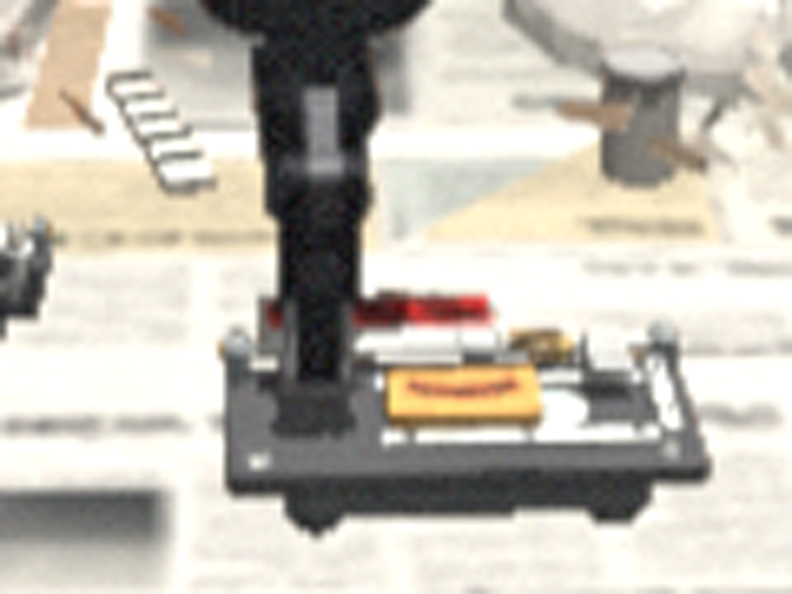

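The far finger now presses the bar: it has tilted down to crop (420,307), force is 2.5 N, and the jaw is rising at (607,370). The near tip is at (320,380), behind the block. I'll continue to the level position, with TCP z≈9.5.

{"api": "servo_tool", "payload": {
  "grip": [0.47,0.47,0.47,0.47],
  "xyz": [
    [0,0,0.3],
    [0,0,0.3],
    [0,0,0],
    [0,0,0]
  ],
  "roll": [0,0,0,0]
}}

```text
clock: 9.85
tcp_pos: [517.2, 37.5, 12.4]
orientation: [3.14, 0.057, 0.001]
ft_force: [-0.6, -2.4, 5.8]
grip_width: 39.7
finger_force: 3.0
```

{"api": "servo_tool", "payload": {
  "grip": [0.47,0.47,0.47],
  "xyz": [
    [0,0,0.2],
    [0,0,0],
    [0,0,0]
  ],
  "roll": [0,0,0]
}}

```text
clock: 10.22
tcp_pos: [517.4, 37.5, 11.6]
orientation: [3.14, 0.057, 0.002]
ft_force: [-4.2, -3.0, 18.3]
grip_width: 40.2
finger_force: 8.8
```

```bash
python3 -c "
from h import *
im=look()
b=im[175:235,235:335]
cv2.imwrite('pics/c7.png',cv2.resize(np.clip(b.astype(float)*1.6,0,255).astype(np.uint8),None,fx=8,fy=8,interpolation=cv2.INTER_CUBIC)[:,:,::-1])"
```

```text
10.375 world [517.4  37.5  11.6] stage [-64.7  26.9] f [-5.24 -2.65 18.26]
f mean [-4.27 -2.68 18.16]
red rows 284 [199]
red rows 288 []
red rows 292 []
col 267 [23, 28, 23, 21, 17, 14, 19, 19, 25, 22, 22, 25, 26, 22, 14, 19, 22, 18, 26, 8, 19, 23, 16, 22, 18, 16, 29, 39, 43, 36, 36, 37]
amber cols 279 300
```

View pics/c7.png

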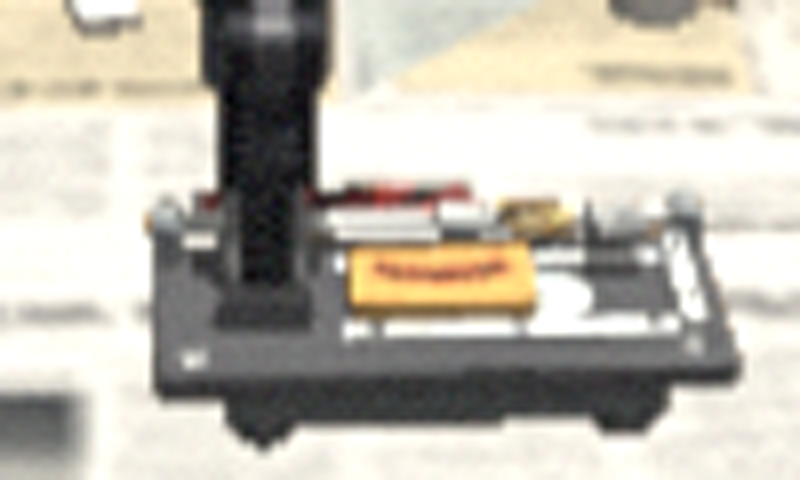

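The bar is bottomed: force is 18 N, the red is nearly edge-on at crop (390,192), and the jaw is well up at (620,215). The near tip is at (268,285), behind the block's rear edge (350,280). I'll back off to about level.

{"api": "servo_tool", "payload": {
  "grip": [0.47,0.47,0.47,0.47],
  "xyz": [
    [0,0,-0.4],
    [0,0,0],
    [0,0,0],
    [0,0,0]
  ],
  "roll": [0,0,0,0]
}}

```text
clock: 10.88
tcp_pos: [517.2, 37.9, 14.0]
orientation: [3.141, 0.056, 0.0]
ft_force: [0.7, -2.6, 4.7]
grip_width: 40.0
finger_force: 2.2
```

```bash
python3 -c "
from h import *
look()"
```

```text
11.025 world [517.2  37.9  14. ] stage [-64.9  27.4] f [ 0.75 -3.23  4.49]
f mean [ 0.37 -2.25  4.77]
red rows 284 [198 199]
red rows 288 [198 199]
red rows 292 [198]
col 267 [28, 23, 24, 22, 15, 19, 19, 22, 29, 29, 26, 27, 18, 22, 19, 23, 14, 21, 21, 18, 18, 17, 20, 21, 23, 25, 45, 44, 36, 35, 35, 40]
amber cols 279 300
```

{"api": "servo_tool", "payload": {
  "grip": [0.47,0.47,0.47,0.47,0.47],
  "xyz": [
    [0,0,-0.08],
    [0.4,0,0],
    [0.4,0,0],
    [0.4,0,0],
    [0,0,0]
  ],
  "roll": [0,0,0,0,0]
}}

```text
clock: 11.65
tcp_pos: [529.4, 38.9, 14.8]
orientation: [-3.141, -0.056, -0.0]
ft_force: [-1.3, 1.3, 3.4]
grip_width: 40.0
finger_force: 1.7
```

{"api": "servo_tool", "payload": {
  "grip": [0.47,0.47,0.47,0.47],
  "xyz": [
    [0.2,0,0],
    [0.3,0,0],
    [0.3,0,0],
    [0,0,0]
  ],
  "roll": [0,0,0,0]
}}

```text
clock: 12.15
tcp_pos: [537.6, 38.8, 15.0]
orientation: [3.141, 0.056, 0.002]
ft_force: [-1.8, -0.0, 2.8]
grip_width: 39.9
finger_force: 1.7
```

```bash
python3 -c "
from h import *
look()"
```

```text
12.3 world [537.6  38.8  15.1] stage [-44.4  27.5] f [0.3  1.26 3.31]
f mean [-0.88  0.82  3.2 ]
red rows 284 [198 199]
red rows 288 [198]
red rows 292 [198]
col 277 [22, 23, 15, 22, 20, 18, 17, 27, 23, 31, 25, 13, 16, 25, 26, 20, 18, 27, 22, 18, 24, 23, 15, 23, 23, 36, 45, 40, 41, 35, 39, 65]
amber cols 283 304
```

The block is moving with the finger, from amber columns 279–300 to 283–304. I'll continue.

{"api": "servo_tool", "payload": {
  "grip": [0.47,0.47,0.47,0.47,0.47],
  "xyz": [
    [0.3,0,0],
    [0.4,0,0],
    [0.4,0,0],
    [0.3,0,0],
    [0,0,0]
  ],
  "roll": [0,0,0,0,0]
}}

```text
clock: 12.92
tcp_pos: [551.7, 39.4, 15.0]
orientation: [-3.141, -0.056, -0.002]
ft_force: [-1.5, 0.0, 3.7]
grip_width: 39.9
finger_force: 1.7
```

{"api": "servo_tool", "payload": {
  "grip": [0.47,0.47,0.47,0.47,0.47],
  "xyz": [
    [0.3,0,0],
    [0.3,0,0],
    [0.3,0,0],
    [0,0,0],
    [0,0,0]
  ],
  "roll": [0,0,0,0,0]
}}

```text
clock: 13.55
tcp_pos: [560.6, 39.7, 15.1]
orientation: [3.141, 0.056, 0.002]
ft_force: [-0.2, 0.4, 2.7]
grip_width: 39.8
finger_force: 1.7
```

```bash
python3 -c "
from h import *
look()"
```

```text
13.7 world [560.6  39.7  15.1] stage [-21.4  27.5] f [-0.38  0.13  3.57]
f mean [-0.19  0.41  3.71]
red rows 284 []
red rows 288 []
red rows 292 []
col 287 [23, 17, 14, 16, 14, 20, 21, 23, 30, 29, 23, 22, 13, 13, 15, 12, 16, 22, 15, 23, 18, 16, 19, 13, 22, 40, 41, 42, 35, 37, 67, 133]
amber cols 294 315
```

{"api": "servo_tool", "payload": {
  "grip": [0.47,0.47,0.47,0.47],
  "xyz": [
    [0.2,0,0],
    [0.2,0,0],
    [0,0,0],
    [0,0,0]
  ],
  "roll": [0,0,0,0]
}}

```text
clock: 14.2
tcp_pos: [563.9, 39.9, 14.8]
orientation: [-3.141, -0.056, 0.0]
ft_force: [-1.9, -0.3, 3.0]
grip_width: 40.0
finger_force: 1.8
```

{"api": "servo_tool", "payload": {
  "grip": [0.47,0.47,0.47],
  "xyz": [
    [0.1,0,0],
    [0.05,0,0],
    [0,0,0]
  ],
  "roll": [0,0,0]
}}

```text
clock: 14.58
tcp_pos: [565.5, 39.9, 14.9]
orientation: [-3.141, -0.056, -0.0]
ft_force: [-2.6, -0.5, 4.3]
grip_width: 40.4
finger_force: 1.8
```

{"api": "servo_tool", "payload": {
  "grip": [0.47,0.47,0.47],
  "xyz": [
    [0.1,0,0],
    [0,0,0],
    [0,0,0]
  ],
  "roll": [0,0,0]
}}

```text
clock: 14.95
tcp_pos: [565.8, 39.9, 14.8]
orientation: [-3.141, -0.056, 0.002]
ft_force: [-4.8, 0.1, 5.0]
grip_width: 40.1
finger_force: 3.3
```

{"api": "servo_tool", "payload": {
  "grip": [0.47,0.47,0.47],
  "xyz": [
    [0.08,0,0],
    [0,0,0],
    [0,0,0]
  ],
  "roll": [0,0,0]
}}

```text
clock: 15.32
tcp_pos: [565.9, 39.9, 14.7]
orientation: [-3.141, -0.056, 0.004]
ft_force: [-7.0, -1.2, 6.8]
grip_width: 39.9
finger_force: 4.3
```

```bash
python3 -c "
from h import *
im=look()
b=im[175:235,235:335]
cv2.imwrite('pics/c8.png',cv2.resize(np.clip(b.astype(float)*1.6,0,255).astype(np.uint8),None,fx=8,fy=8,interpolation=cv2.INTER_CUBIC)[:,:,::-1])"
```

```text
15.475 world [565.8  39.9  14.7] stage [-16.2  27.6] f [-7.44 -1.36  6.05]
f mean [-7.46 -1.49  6.57]
red rows 284 []
red rows 288 []
red rows 292 []
col 290 [22, 14, 23, 12, 23, 19, 16, 20, 25, 28, 24, 12, 15, 22, 21, 21, 23, 19, 13, 17, 21, 14, 18, 21, 17, 43, 43, 36, 33, 35, 65, 138]
amber cols 296 317
```

View pics/c8.png

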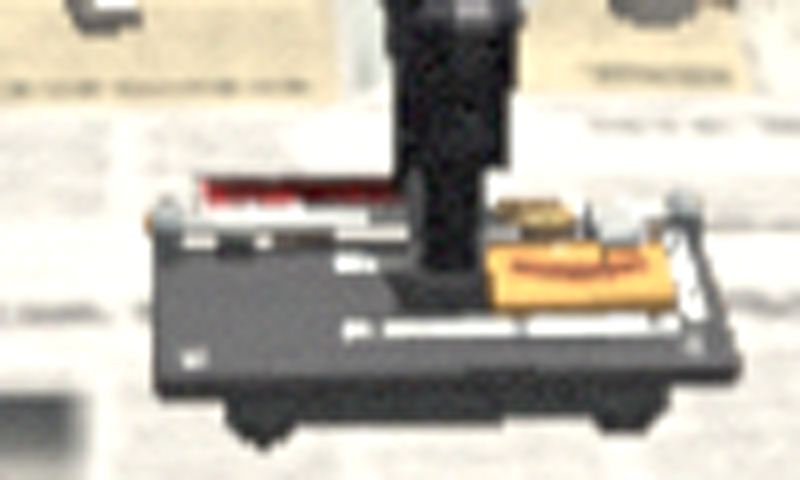

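The block sits against the end stop: its front edge is at crop x≈675, touching the stop. The bar is held down and the jaw is over the block. I'll ease back 3 mm, lift slowly so the jaw clamps, then move clear.

{"api": "servo_tool", "payload": {
  "grip": [0.47,0.47,0.47,0.47,0.47],
  "xyz": [
    [-0.3,0,0],
    [0,0,0],
    [0,0,-0.2],
    [0,0,-0.3],
    [0,0,-0.3]
  ],
  "roll": [0,0,0,0,0]
}}

```text
clock: 16.1
tcp_pos: [563.7, 39.8, 22.7]
orientation: [3.141, 0.057, -0.002]
ft_force: [0.3, 0.8, 0.0]
grip_width: 40.1
finger_force: 0.0
```

{"api": "servo_tool", "payload": {
  "grip": [0.47,0.47,0.47,0.47,0.47],
  "xyz": [
    [0,0,-0.5],
    [0,0,-1],
    [0,0,-2],
    [0,0,-3],
    [0,0,-3]
  ],
  "roll": [0,0,0,0,0]
}}

```text
clock: 16.73
tcp_pos: [564.1, 39.9, 119.3]
orientation: [3.141, 0.056, -0.0]
ft_force: [-0.4, 1.0, -0.1]
grip_width: 39.8
finger_force: 0.0
```

{"api": "servo_tool", "payload": {
  "grip": [0.47,0.47,0.47,0.47,0.47],
  "xyz": [
    [-3,0,-3],
    [-4,0,-3],
    [-4,0,0],
    [-3,0,0],
    [0,0,0]
  ],
  "roll": [0,0,0,0,0]
}}

```text
clock: 17.35
tcp_pos: [422.6, 35.0, 178.7]
orientation: [3.141, 0.056, 0.001]
ft_force: [0.5, 0.7, -0.3]
grip_width: 40.3
finger_force: 0.0
```

```bash
python3 -c "
from h import *
im=look();t=bot.grab_frame('top')
o=np.zeros((600,800,3),np.uint8)
o[:300,:400]=cv2.resize(im[170:230,245:325],None,fx=5,fy=5,interpolation=cv2.INTER_CUBIC)
o[:570,410:800]=cv2.resize(t[135:230,230:295],None,fx=6,fy=6,interpolation=cv2.INTER_CUBIC)
cv2.imwrite('pics/c9.png',o[:,:,::-1])"
```

```text
17.5 world [425.4  34.7 178.5] stage [-156.6   27.5] f [-0.26 -0.11 -0.02]
f mean [ 0.   -0.08  0.23]
red rows 284 [196 197]
red rows 288 [195 196]
red rows 292 [196 197]
col 224 [109, 58, 61, 72, 71, 68, 54, 45, 43, 38, 35, 32, 32, 42, 104, 150, 146, 143, 151, 158, 162, 158, 158, 160, 162, 159, 158, 155, 150, 127, 107, 118]
amber cols 296 317
```

View pics/c9.png

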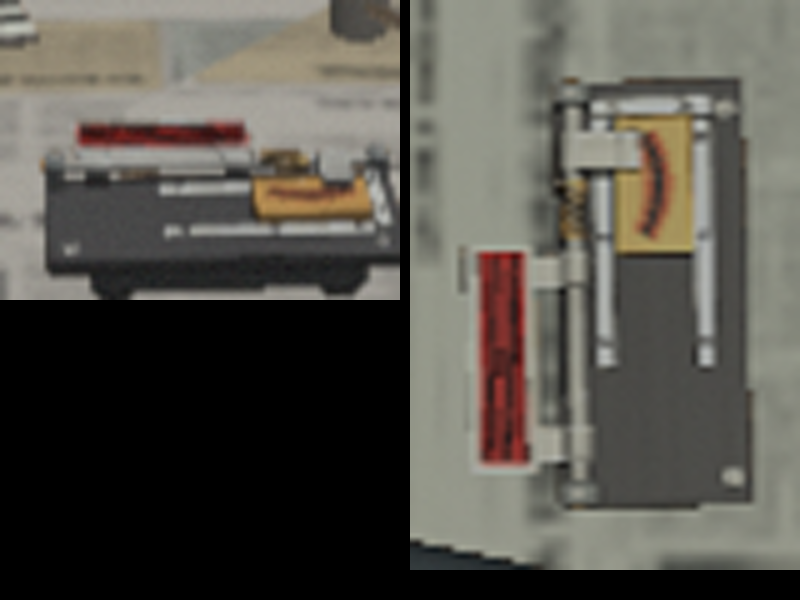

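The block touches the stop at top-crop (655,115), the jaw rests on it at (610,150), and the bar is up with the arm clear. I'm handing it in.

```bash
python3 -c "
from cell import bot
print(bot.sign_off())"
```

```text
the job is handed in; nothing more can be done
None
```

I handed the job in at about 17.5 s: the last camera views show the sherd block against the end stop with the jaw down on it, the bar up and the arm clear, but the hand-in gave no pass or fail result.

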